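# Shift the craft press into its third setting

### The job

Set the die-cutting press to its third setting: with the fingertips, push the wooden-gripped selector lever along the H-shaped gate to the crossbar, across to the right, then forward until it is fully home at the end of the third slot (the right-hand one, on the side away from the robot), and leave it there. Only push the lever from one side at a time, never pinch it between the fingers, do not force it against the gate, and leave the things standing around where they are.

Things in the scene. Friction and masses are not known exactly. Their poses are not given: they have to be found in the camera images.
- gate_center (a point): centre of the H-shaped slot, on top of the steel gate plate (110 x 100 mm), 115 mm above the table. Axes of the press: x forward (away from the robot, turned up to 0.35 rad), y left, z up. The H's two legs run along x, 62 mm long, 16 mm wide, centred 18 mm left and right; a crossbar 20 mm wide joins their middles. The lever's 12 mm round stem stands in it.
- lever_pivot (a point): the point, 85 mm straight below gate_center inside the press, about which the lever leans. Axes as gate_center.
- press: cream die-cutting press. Origin on the table, 60 mm forward of gate_center; axes as gate_center. Flat deck round the gate, 115 mm high, reaching 90 mm back and 150 mm left and right of gate_center. Behind it, from 100 to 200 mm forward of gate_center, a roller housing 125 mm high; nothing of the press but the lever stands higher.
- third_slot (a point): forward end of the right leg, on top of the gate plate: where the stem stands in the third slot (24 mm forward, 18 mm right of gate_center). First slot: forward left; second: back left; fourth: back right.
- select (a joint): sideways lean of the lever about its pivot, rad; 0 upright, positive to the right (-y of the press). In the left leg -0.24 to -0.19, in the right leg 0.19 to 0.24. It starts in the left leg.
- shift (a joint): forward lean of the lever about its pivot, rad; 0 upright, positive forward (+x of the press). 0 within 0.04 to pass along the crossbar; about 0.28 at the forward end of a leg, -0.28 at the back end. It starts anywhere in the left leg. No springs and no detents: friction alone (about 2 to 3 N sideways at the grip) keeps the lever where it is left.
- grip: pale wooden hand grip on top of the lever, square with rounded edges, 28 x 28 mm and 64 mm tall. Origin at its centre, 140 mm from the pivot along the lever; z along the lever, x and y as the press when upright. From lean to lean the centre travels about 78 mm forward and back and 62 mm sideways. Its lower end is about 20 mm above the gate plate.
- grip_far: the forward (+x) face of the grip, a part of the grip that only serves to sense touch; origin at the centre of the grip, its surface 14 mm from there
- grip_near: the back (-x) face of the grip, a part of the grip that only serves to sense touch; origin at the centre of the grip, its surface 14 mm from there
- grip_left: the left (+y) face of the grip, a part of the grip that only serves to sense touch; origin at the centre of the grip, its surface 14 mm from there
- grip_right: the right (-y) face of the grip, a part of the grip that only serves to sense touch; origin at the centre of the grip, its surface 14 mm from there
- wood_slice: slice of branch, disc 40 mm across, 12 mm high, lying on the press's deck left of the gate; a bystander. Origin at the centre of its underside.
- spool: wooden thread spool, 30 mm across, 22 mm high, standing on the press's deck right of the gate; a bystander. Origin at the centre of its underside.
- glue_stick: white glue stick with orange cap, 30 mm across, 92 mm high, standing on the table; a bystander. Origin at the centre of its underside.
- little_tree: small dark green ornamental tree on a wooden disc foot, 48 mm across, 110 mm high, standing on the table; a bystander. Origin at the centre of its underside.
- tape_roll: empty cardboard ring, 72 mm across, 20 mm high, lying on the table; a bystander. Origin at the centre of its underside.
- pencil_cup: empty white ceramic cup, 70 mm across, 95 mm high, standing on the table; a bystander. Origin at the centre of its underside.
- bead_jar: amber glass jar with metal lid, 56 mm across, 75 mm high, standing on the table; a bystander. Origin at the centre of its underside.

How it is judged (in metres and radians):
On the way, in this order (a step that is already met when the one before it is completed fails the run):
1. the lever has crossed into the right leg along the crossbar (value of joint select above 0.15 rad and value of joint shift between -0.12 and 0.12 rad).
2. the lever is pushed forward, home in the third slot (value of joint select above 0.15 rad and value of joint shift above 0.24 rad), for 0.1 s.
At the end, for the whole second after the job is handed in: The lever stands at rest at the forward end of the right leg, leaning forward by more than 0.24 rad (the end is at about 0.28) and to the right by more than 0.15 rad; no bystander has moved 20 mm or more (all of step 2 and velocity of joint shift between -0.05 and 0.05 rad/s and distance of each of wood_slice, spool, glue_stick, little_tree, tape_roll, pencil_cup, bead_jar from where it was at the start of the episode below 0.02 m); the robot touches nothing.
It fails at once if the grip is pinched: touched on two opposite faces at once ((contact force between the fingers and grip_far above 0.5 N and contact force between the fingers and grip_near above 0.5 N) or (contact force between the fingers and grip_left above 0.5 N and contact force between the fingers and grip_right above 0.5 N)).
It fails at once if the lever is forced: the fingers press on it with more than 40 N (contact force between the fingers and grip above 40 N).
It fails at once if a bystander is lifted, knocked or pushed away (20 mm) (distance of any of wood_slice, spool, glue_stick, little_tree, tape_roll, pencil_cup, bead_jar from where it was at the start of the episode above 0.02 m).
It also fails if it takes over 45 s, if anything falls off the work surface, if the arm or the gripper's body presses on something with over 40 N, if the wrist force passes 120 N, or if a joint passes its speed limit or range.

### The arm

A 6-joint arm with a two-finger parallel gripper is mounted at the origin on the work surface. World frame = base frame: x ahead of the robot, y to its left, z up, the work surface at z = 0. Lengths are in mm, angles in degrees, forces in N, time in s.
With the tool pointing down it reaches from about 350 to 850 mm from the base axis. Payload 8.1 kg.
Tool frame: the origin (TCP) lies between the finger pads; the fingertips stand 19 mm ahead of it and the grasp point (between the pads) is the TCP (nose_length is the distance from the TCP to the fingertips, in mm); y points along the fingers, x is the direction in which the jaws open and shut, and the axes are right-handed (so a half turn about y gives the same grasp; the last joint's range is limited). The gripper opens to 85 mm and grips with 20 to 120 N. Pads are 22 mm wide; open, the fingers measure 114 mm over their backs; the gripper's body (76 mm by 85 mm) begins 54 mm behind the grasp point. The pads swing forward as they close: fully open they stand 13 mm farther back than shut.
Start: joints at [59.622, 7.471, 85.268, -0, 87.261, -4.893], TCP at [258.147, 541.633, 250.292] pointing down, gripper open.
Joint ranges: [-169.43, 169.43], [-51.17, 129.36], [1.28, 143.12], [-76.62, 256.62], [0, 156.53], [-152.29, 152.29]. Speed limits (degrees/s): [136.94, 136.94, 159.86, 180, 180, 180].

### API

Orientations are given as [roll, pitch, yaw] about the fixed x, y, z axes, in that order (R = Rz(yaw) Ry(pitch) Rx(roll)).
In Python, from bench import sense, snapshot, camera_info, hand_in, nose_length gives the robot as it stands.
- The arm moves only by the tool arm_command, never from a script. Its argument "commands" is a list of rows, each a list of 3 entries, a list of its own where there are three numbers: the opening in per cent of the stroke, from 0 (shut) to 100 (fully open), then the shift along the world's x, y, z in units of 30 mm (1.0 is 30 mm), then the turn, a rotation vector about the world's x, y, z in degrees. A call has 1 to 5 rows; each row shifts and turns the pose as measured when the row begins; what a row does not reach is not made up. A row lasts 1/12 s, in which the tool goes at most 41.7 mm and 7.16 degrees, less where a joint would pass 70% of its speed; a pose out of reach is approached as far as the arm can. A call is refused whole if a number of a shift passes 1 or a number of a turn 7.16, either way. A call with a gripper value outside its range is refused whole. The fingers move at their own pace and stop on an object; "force" is the grip in N (left out, the last holds). Time passes only in rows, so rows that do not move let the fingers close. It gives the time, the measured TCP pose, the force and the opening at its end, in the units of the state.
- sense(): the state, without advancing time (a new reading comes with each control period).
- snapshot(name): name is "scene" or "side" or "wrist"; returns the picture (420x560x3 uint8, blue, green, red); there is no depth.
- camera_info(name): a dict with "fx", "fy", "cx", "cy" (pixels), "k1" (the pictures are not rectified: a ray, as slopes to the right and down, at radius r is drawn at 1 + k1 r^2 times it, then the intrinsics apply), "rvec" (rotation vector, rad) and "tvec" (3), from world to camera coordinates, as OpenCV has them; the wrist camera has in their place "hand_eye" (4x4, takes a point from camera to tool coordinates, whose origin is the TCP and whose axes are the tool frame's). Camera axes: x right, y down, z forward; pixel columns grow to the right and rows downward; lengths in mm; the calibration is good to about 2 mm. A picture is of the moment at which its call begins: read the wrist's pose just before it. camera_info takes no time and is no camera call.
- hand_in(): hands the job in, once; it reports no verdict.
The state is a dict: "time": time; "joint_pos": joint angles; "qd": joint speeds; "joint_efforts": joint torques, N m; "tool_pos": TCP position; "tcp_rot": TCP orientation; "ft_force": force on the tool from outside, world axes, zero at the start; "wrist_torque": the same for the moment, N m; "finger_gap": finger opening in mm.
Only numpy, scipy, OpenCV 4.12 (cv2) and the standard library are available. Lean on these libraries where they do the work, as an engineer would, in place of code of your own. Each camera call takes 0.05 s, during which the arm holds its last target. There are 200 camera calls.

## Working session

There is one attempt and no reset: what is moved stays moved. The work goes in short steps, Python scripts to look and compute and a tool call to move; the robot and the scene stay as the last step left them, time stands still between calls to the robot, and variables do not carry over. Pictures are saved under pics/ and viewed, about 8 in all and at most 12, crops included, and the job is handed in when it is done.

Besides the shell and the picture viewer there is one more tool, called after ">>>" as name(argument=value, ...), one argument or row to a line, values as JSON. arm_command: Moves the arm, as the interface text tells. Its arguments: {"type":"object","properties":{"commands":{"type":"array"},"force":{"type":"number"}},"required":["commands"]}

```bash
mkdir -p pics
python3 - <<'E'
from bench import *
import cv2,numpy as np
a=snapshot("scene");b=snapshot("side")
cv2.imwrite("pics/scene.png",a);cv2.imwrite("pics/side.png",b)
for n in("scene","side","wrist"):print(n,camera_info(n))
print(sense(),nose_length if not callable(nose_length) else nose_length())
E
```

```text
scene {'fx': 453.37985698296575, 'fy': 453.37985698296575, 'cx': 282.6990429513429, 'cy': 211.4787814663647, 'k1': -0.09761240034903305, 'rvec': array([ 1.34267663,  2.36484146, -0.76523727]), 'tvec': array([ 259.90298416, -307.55079726, 1327.58882607])}
side {'fx': 448.6293366632595, 'fy': 448.6293366632595, 'cx': 278.465814367291, 'cy': 217.39187273175864, 'k1': -0.055412341126295735, 'rvec': array([ 2.28399176, -0.16210331,  0.06150565]), 'tvec': array([-505.90354026,  161.14354186, 1104.41267372])}
wrist {'fx': 361.85595809169973, 'fy': 361.85595809169973, 'cx': 279.63024292328146, 'cy': 205.00349648013383, 'k1': -0.014384405574530159, 'hand_eye': array([[ 9.99999786e-01, -6.20668929e-04, -2.08667110e-04,
         8.97709014e-03],
       [ 8.68956535e-06, -3.06063116e-01,  9.52011223e-01,
        -1.23784766e+02],
       [-6.54749092e-04, -9.52011021e-01, -3.06063045e-01,
         7.81624827e+01],
       [ 0.00000000e+00,  0.00000000e+00,  0.00000000e+00,
         1.00000000e+00]])}
{'time': 0.1, 'joint_pos': array([ 5.96224271e+01,  7.51166362e+00,  8.53217246e+01,  2.80115862e-04,
        8.72599839e+01, -4.89319100e+00]), 'qd': array([ 0.10125954, -0.11449002, -0.23486705, -0.10899006, -0.01226081,
        0.02095125]), 'joint_efforts': array([ 1.48687453e-03, -5.70945525e+01, -5.01943839e+01, -1.55131402e-04,
        8.03947449e-03,  1.76017085e-05]), 'tool_pos': array([257.91369827, 541.24767817, 249.35269008]), 'tcp_rot': array([-89.99175673,   0.09300801,  64.51561114]), 'ft_force': array([-1.69458672, -0.91015907,  0.22870934]), 'wrist_torque': array([ 0.01219483,  0.03280561, -0.02150856]), 'finger_gap': 85.28582063464559} 19.0
```

View pics/scene.png

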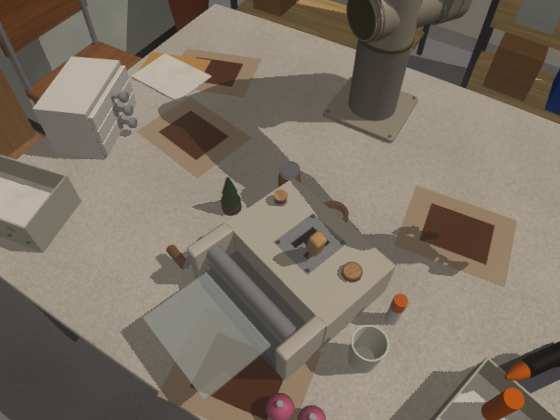

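View pics/side.png

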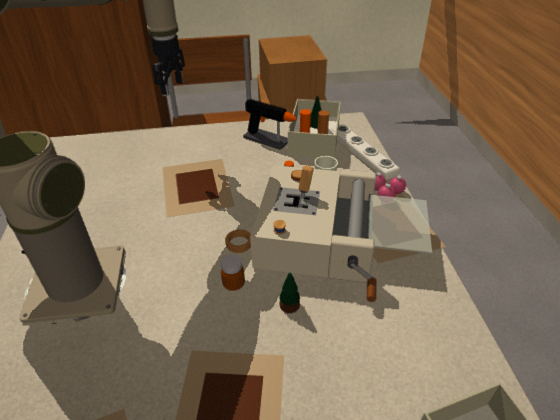

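The scene view shows the press with its gate plate near (310,243) and the lever grip near (317,241). In the side view the plate is near (297,200) and the grip near (306,178). I'll enlarge both to measure.

```bash
python3 - <<'E'
import cv2,numpy as np
a=cv2.imread("pics/scene.png")[205:280,265:355];b=cv2.imread("pics/side.png")[160:220,260:332]
A=cv2.resize(a,None,fx=5,fy=5,interpolation=3);B=cv2.resize(b,None,fx=5,fy=5,interpolation=3)
c=np.zeros((375,810,3),np.uint8);c[:375,:450]=A;c[:300,450:]=B
cv2.imwrite("pics/crop1.png",c[:,:800])
E
cat > u.py <<'E'
import cv2,numpy as np
from bench import *
from scipy.optimize import least_squares
from scipy.spatial.transform import Rotation as R
def cam(n):
    i=camera_info(n)
    if 'rvec' in i: Rm=cv2.Rodrigues(i['rvec'])[0];t=np.array(i['tvec'])
    else:
        s=sense();T=np.eye(4);T[:3,:3]=R.from_euler('xyz',s['tcp_rot'],degrees=True).as_matrix();T[:3,3]=s['tool_pos']
        W=np.linalg.inv(T@i['hand_eye']);Rm=W[:3,:3];t=W[:3,3]
    return i,Rm,t
def proj(c,P):
    i,Rm,t=c;q=np.atleast_2d(P)@Rm.T+t;s=q[:,:2]/q[:,2:];s=s*(1+i['k1']*(s**2).sum(1,keepdims=True))
    return s*[i['fx'],i['fy']]+[i['cx'],i['cy']]
def ray(c,px):
    i,Rm,t=c;d=(np.array(px,float)-[i['cx'],i['cy']])/[i['fx'],i['fy']];s=d.copy()
    for _ in range(8): s=d/(1+i['k1']*(s@s))
    return -Rm.T@t,Rm.T@np.array([s[0],s[1],1])
def onz(c,px,z):
    o,d=ray(c,px);return o+d*(z-o[2])/d[2]
def rotz(a):c,s=np.cos(a),np.sin(a);return np.array([[c,-s,0],[s,c,0],[0,0,1]])
def grip(gc,psi,sel,sh,L=140):
    # lean from pivot; L along lever
    u=np.array([np.tan(sh),-np.tan(sel),1]);u/=np.linalg.norm(u)
    return np.array([gc[0],gc[1],30])+rotz(psi)@u*L
E
```

```text
(no output)
```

View pics/crop1.png

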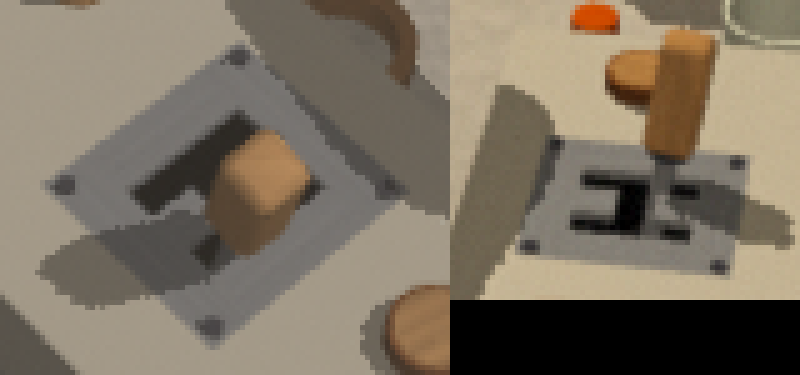

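Run:
```python
from u import *
def pt(x,y,side): 
    return ((x-450+.5)/5-.5+260,(y+.5)/5-.5+160) if side else ((x+.5)/5-.5+265,(y+.5)/5-.5+205)
S,D=cam("scene"),cam("side")
k=[(-1,-1),(-1,1),(1,-1),(1,1)]  # (x,y) signs
s=np.array([pt(*p,0) for p in[(238,57),(388,185),(62,185),(210,328)]])
d=np.array([pt(*p,1) for p in[(529,246),(557,143),(718,267),(738,162)]])
ts=np.array(pt(268,172,0));td=np.array(pt(690,37,1));bd=np.array(pt(668,157,1))
def B(v):return np.array([v[0],v[1],115])+np.array([(a*v[3],b*v[4],0) for a,b in k])@rotz(v[2]).T
for use in("both","scene","side"):
    def f(v):
        r=[]
        if use!="side":r.append(proj(S,B(v))-s)
        if use!="scene":r.append(proj(D,B(v))-d)
        return np.concatenate(r).ravel()
    v=least_squares(f,[550,0,0,45,40]).x;print(use,v.round(3),abs(f(v)).max().round(2))
    if use=="both":V=v
g=lambda q:np.concatenate([proj(S,grip(V,V[2],*q,172))[0]-ts,proj(D,grip(V,V[2],*q,172))[0]-td])
q=least_squares(g,[-.2,0]);print("sel,shift",q.x,q.fun,"grip",grip(V,V[2],*q.x))
for n,px,z in[("slice",(352,270),127),("spool",(281,196),137)]:print(n,onz(S,px,z), rotz(-V[2])@(onz(S,px,z)-[V[0],V[1],115]))
for n,px,z in[("jar",(289,170),75),("tree",(231,208),5),("glue",(400,300),92),("cup",(369,335),95),("tape",(338,212),10)]:p=onz(S,px,z);print(n,p, rotz(-V[2])@(p-[V[0],V[1],115]))
for n,a in(("1",(-.215,.28)),("L",(-.215,0)),("R",(.215,0)),("3",(.215,.28))):print(n,grip(V,V[2],*a))
```

```text
both [ 5.72282e+02  9.83020e+01 -3.11000e-01  4.87240e+01  4.33120e+01] 0.55
scene [ 5.71873e+02  9.85030e+01 -3.09000e-01  4.91410e+01  4.33090e+01] 0.4
side [ 5.72701e+02  9.74410e+01 -3.15000e-01  4.82040e+01  4.31660e+01] 0.14
sel,shift [-0.23464295  0.13276839] [-0.05164986 -0.26303527  0.34087396 -0.7881325 ] grip [599.33315255 123.50785405 165.02926019]
slice [593.14947753 201.76005555 127.        ] [-11.81444334 104.8780473   12.        ]
spool [515.79692124  -2.14558219 137.        ] [ -23.01362876 -112.91888865   22.        ]
jar [396.30642558 -50.6626564   75.        ] [-121.90797178 -195.69445245  -40.        ]
tree [ 520.6658956  -139.39924442    5.        ] [  23.64973573 -242.08856436 -110.        ]
glue [585.28064096 306.20148609  92.        ] [-51.2861769 201.8930629 -23.       ]
cup [681.15817107 283.67609745  95.        ] [ 46.88328862 209.80823515 -20.        ]
tape [400.94691375  89.83547925  10.        ] [-160.5121528   -60.52427283 -105.        ]
1 [617.1330189  114.08180195 161.67906094]
L [581.42786891 126.73608503 166.77669519]
R [563.13579024  69.86832201 166.77669519]
3 [599.52268157  59.33348667 161.67906094]
```

Gate centre (572, 98), yaw −0.311 rad, residuals under 0.6 px. Bystanders check out against their stated places. The lever is at select −0.235, shift +0.13. The plan is to shut the gripper, line the tool up with the press, come down in front of the grip and push it back.

>>> arm_command(
  commands=[
    [0,[0.88,-1,0.3],[0,0,2]],
    [0,[0.88,-1,0.1],[0,0,2]],
    [0,[0.88,-1,0],[0,0,2]],
    [0,[0.88,-1,0],[0,0,1.7]],
    [0,[0.88,-1,0],[0,0,0]],
  ],
  force=20,
)

```text
time: 0.52
tool_pos: [386.1, 390.3, 258.1]
tcp_rot: [-89.7, 0.3, 73.4]
ft_force: [0.3, -0.7, -0.0]
finger_gap: 25.9
```

>>> arm_command(
  commands=[
    [0,[0.88,-1,0],[0,0,0]],
    [0,[0.88,-1,0],[0,0,0]],
    [0,[0.88,-1,0],[0,0,0]],
    [0,[0.88,-1,0],[0,0,0]],
    [0,[0,0,0],[0,0,0]],
  ],
)

```text
time: 0.93
tool_pos: [497.9, 257.7, 256.2]
tcp_rot: [-89.8, 0.5, 73.2]
ft_force: [-0.3, 0.8, 0.3]
finger_gap: -0.2
```

>>> arm_command(
  commands=[
    [0,[0.9,-0.95,0],[0,0,-0.5]],
    [0,[0.9,-0.95,0],[0,0,-0.5]],
    [0,[0.9,-0.95,0],[0,0,0]],
    [0,[0.9,-0.95,0],[0,0,0]],
    [0,[0.6,-0.6,0],[0,0,0]],
  ],
)

```text
time: 1.35
tool_pos: [622.1, 124.8, 253.8]
tcp_rot: [-89.5, 0.6, 72.2]
ft_force: [0.4, -0.3, 0.1]
finger_gap: -0.1
```

>>> arm_command(
  commands=[
    [0,[0.3,-0.3,0],[0,0,0]],
    [0,[0,0,0],[0,0,0]],
    [0,[0,0,0],[0,0,0]],
  ],
)

```text
time: 1.6
tool_pos: [633.3, 110.8, 251.2]
tcp_rot: [-89.3, 0.7, 71.8]
ft_force: [-1.1, 1.2, -0.1]
finger_gap: 0.2
```

Run:
```python
from u import *
s=sense();a=snapshot("wrist");b=snapshot("side");c=snapshot("scene")
print(s['tool_pos'],s['tcp_rot'],s['ft_force'])
B=cv2.resize(b[140:220,250:350],None,fx=2.4,fy=2.4,interpolation=3)
C=cv2.resize(c[190:270,265:365],None,fx=2.4,fy=2.4,interpolation=3)
o=np.zeros((420,800,3),np.uint8);o[:,:560]=a;o[:192,560:]=B;o[200:392,560:]=C
cv2.imwrite("pics/w1.png",o)
```

```text
[633.31134424 110.76315207 251.20574114] [-89.30635546   0.68041698  71.84962694] [-1.09480466  1.20017696 -0.13783042]
```

View pics/w1.png

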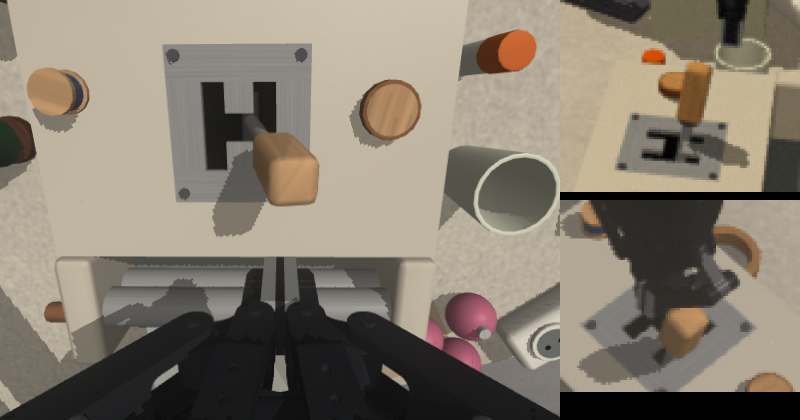

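The wrist view looks from above, with forward pointing down the image. The grip top is at about (287,170), in the left leg and just forward of the crossbar. The closed fingertips at (280,262) are clear in front of it, and the slice and spool are untouched. I'll move slightly further forward while descending.

>>> arm_command(
  commands=[
    [0,[0.22,-0.06,-0.3],[0,0,0]],
    [0,[0,0,-0.7],[0,0,0]],
    [0,[0,0,-0.7],[0,0,0]],
    [0,[0,0,-0.6],[0,0,0]],
    [0,[0,0,0],[0,0,0]],
  ],
)

```text
time: 2.17
tool_pos: [638.9, 116.6, 182.1]
tcp_rot: [-89.7, 0.5, 72.4]
ft_force: [-0.8, -0.4, -0.6]
finger_gap: -0.1
```

```bash
cat >> u.py <<'E'
V=(572.28,98.3,-.311)
def st():
    s=sense();p=rotz(-V[2])@(s['tool_pos']-[V[0],V[1],0]);f=rotz(-V[2])@s['ft_force']
    print(round(s['time'],2),"press TCP",p.round(1),"F",f.round(1),"rot",s['tcp_rot'].round(1))
E
python3 -c "
from u import *
st()"
```

```text
2.17 press TCP [ 57.8  37.8 182.1] F [-0.7 -0.6 -0.6] rot [-89.7   0.5  72.4]
```

>>> arm_command(
  commands=[
    [0,[-0.25,-0.1,-0.2],[0,0,0]],
    [0,[-0.2,0.06,0],[0,0,0]],
    [0,[-0.2,0.06,0],[0,0,0]],
    [0,[-0.2,0.06,0],[0,0,0]],
    [0,[0,0,0],[0,0,0]],
  ],
)

```text
time: 2.58
tool_pos: [611.9, 122.5, 177.7]
tcp_rot: [-89.8, 0.4, 72.7]
ft_force: [0.2, -0.6, -0.7]
finger_gap: 0.0
```

Run:
```python
from u import *
st();s=sense();a=snapshot("wrist");b=snapshot("side");st()
B=cv2.resize(b[140:220,250:350],None,fx=2.4,fy=2.4,interpolation=3)
o=np.zeros((420,800,3),np.uint8);o[:,:560]=a;o[:192,560:]=B
cv2.imwrite("pics/w2.png",o)
```

```text
2.58 press TCP [ 30.4  35.2 177.7] F [ 0.4 -0.5 -0.7] rot [-89.8   0.4  72.7]
2.68 press TCP [ 31.2  35.1 177.9] F [ 0.2  0.  -0.1] rot [-89.8   0.4  72.7]
```

View pics/w2.png

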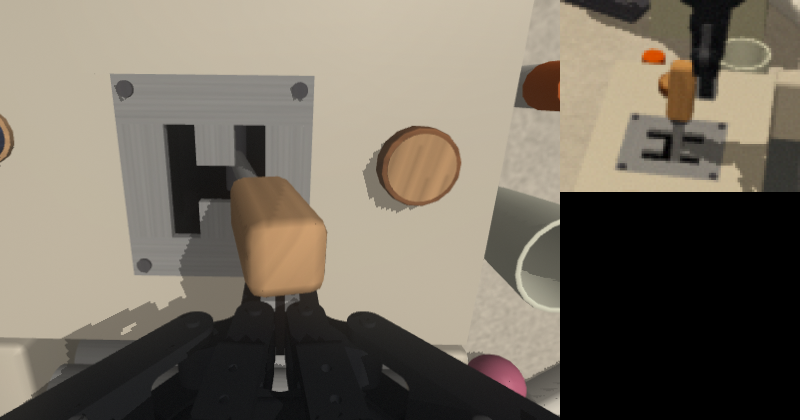

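The grip has moved back. Its top face is centred at about (287,264) in the wrist view, and the stem enters the plate at about (236,170), near crossbar level. I'll compute the lean from that.

Run:
```python
from u import *
W=cam("wrist");D=cam("side")
for sh in(0,.03,.06,.09):print(sh,proj(W,grip(V,V[2],-.225,sh,172)).round(1),"stem in gate",proj(W,grip(V,V[2],-.225,sh,88)).round(1),proj(W,grip(V,V[2],-.225,sh,108)).round(1),"side top",((proj(D,grip(V,V[2],-.225,sh,172))-[250,140])*2.4+[560,0]).round(1))
F=rotz(V[2])
for x,y in((48.7,43.3),(-48.7,43.3),(-48.7,-43.3)):print("bolt",proj(W,F@[x,y,0]+[V[0],V[1],115]).round(1))
```

```text
0 [[290.6 245.9]] stem in gate [[251.8 182.1]] [[257.9 192.1]] side top [[678.   60.3]]
0.03 [[290.3 260.4]] stem in gate [[251.9 186.8]] [[257.9 198.4]] side top [[682.8  60.8]]
0.06 [[289.8 274.2]] stem in gate [[251.9 191.4]] [[257.9 204.5]] side top [[687.5  61.4]]
0.09 [[289.3 287.3]] stem in gate [[251.9 195.9]] [[257.9 210.6]] side top [[692.2  62.2]]
bolt [[294.6 264.9]]
bolt [[298.6  85.8]]
bolt [[123.1  84.7]]
```

>>> arm_command(
  commands=[
    [0,[-0.14,0.05,0],[0,0,0]],
    [0,[0,0,0],[0,0,0]],
  ],
)

```text
time: 2.85
tool_pos: [609.0, 123.8, 179.0]
tcp_rot: [-89.9, 0.4, 72.7]
ft_force: [0.2, 0.7, -0.7]
finger_gap: 0.2
```

```bash
python3 -c "
from u import *
st()"
```

```text
2.85 press TCP [ 27.2  35.6 179. ] F [-0.   0.7 -0.7] rot [-89.9   0.4  72.7]
```

>>> arm_command(
  commands=[
    [0,[0.65,-0.2,0],[0,0,0]],
    [0,[0.2,0.64,0],[0,0,0]],
    [0,[0.22,0.66,-0.1],[0,0,0]],
    [0,[0,0,0],[0,0,0]],
  ],
)

```text
time: 3.18
tool_pos: [642.1, 157.0, 177.1]
tcp_rot: [-89.9, 0.3, 72.5]
ft_force: [0.1, 0.1, -0.1]
finger_gap: 0.0
```

>>> arm_command(
  commands=[
    [0,[-0.7,0.22,0],[0,0,0]],
    [0,[-0.7,0.22,0],[0,0,0]],
    [0,[0,0,0],[0,0,0]],
  ],
)

```text
time: 3.43
tool_pos: [599.2, 170.3, 175.9]
tcp_rot: [-89.8, 0.4, 72.5]
ft_force: [-1.0, -0.7, 0.0]
finger_gap: -0.3
```

Run:
```python
from u import *
st();s=sense();a=snapshot("wrist");b=snapshot("side");c=snapshot("scene");st()
B=cv2.resize(b[140:220,250:350],None,fx=2.4,fy=2.4,interpolation=3)
C=cv2.resize(c[190:270,265:365],None,fx=2.4,fy=2.4,interpolation=3)
o=np.zeros((420,800,3),np.uint8);o[:,:560]=a;o[:192,560:]=B;o[200:392,560:]=C
cv2.imwrite("pics/w3.png",o)
W=cam("wrist");D=cam("side")
for sh in(-.03,0,.03,.06):print(sh,proj(W,grip(V,V[2],-.225,sh,172)).round(1),"stem in gate",proj(W,grip(V,V[2],-.225,sh,88)).round(1),"side top",((proj(D,grip(V,V[2],-.225,sh,172))-[250,140])*2.4+[560,0]).round(1))
F=rotz(V[2])
for x,y in((48.7,43.3),(-48.7,43.3),(-48.7,-43.3),(48.7,-43.3)):print("bolt",proj(W,F@[x,y,0]+[V[0],V[1],115]).round(1))
```

```text
3.43 press TCP [  3.6  76.7 175.9] F [-0.8 -1.   0. ] rot [-89.8   0.4  72.5]
3.58 press TCP [  6.9  76.5 176.9] F [ 0.4 -0.5  0.2] rot [-90.    0.3  72.5]
-0.03 [[163.5 300.3]] stem in gate [[176.4 220.6]] side top [[673.3  59.9]]
0 [[165.  313.6]] stem in gate [[176.8 225. ]] side top [[678.   60.3]]
0.03 [[166.4 326.3]] stem in gate [[177.1 229.3]] side top [[682.8  60.8]]
0.06 [[167.8 338.3]] stem in gate [[177.5 233.6]] side top [[687.5  61.4]]
bolt [[223.9 301.8]]
bolt [[215.7 135.2]]
bolt [[ 47.2 134.7]]
bolt [[ 78.7 300.3]]
```

View pics/w3.png

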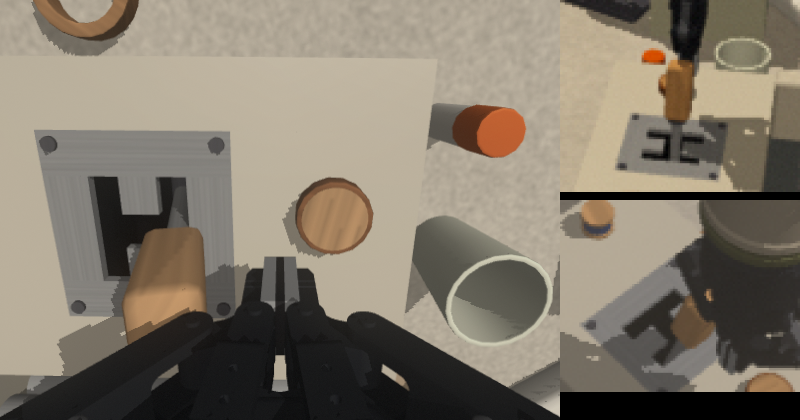

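The lever is near upright fore and aft: the side view's grip top at (679,62) gives shift ≈ 0. The fingers stand left of it, clear of the slice. Now I'll push right in small steps.

>>> arm_command(
  commands=[
    [0,[-0.25,-0.25,0],[0,0,0]],
    [0,[-0.1,-0.3,0],[0,0,0]],
    [0,[-0.08,-0.25,0],[0,0,0]],
    [0,[-0.08,-0.25,0],[0,0,0]],
  ],
)

```text
time: 3.92
tool_pos: [591.5, 137.3, 181.4]
tcp_rot: [-90.4, -0.0, 72.5]
ft_force: [-0.7, 3.2, 3.8]
finger_gap: -0.1
```

```bash
python3 -c "
from u import *
st()"
```

```text
3.92 press TCP [  6.4  43.  181.4] F [-1.7  2.8  3.8] rot [-90.4  -0.   72.5]
```

>>> arm_command(
  commands=[
    [0,[-0.15,-0.24,-0.08],[0,0,0]],
    [0,[-0.1,-0.25,-0.04],[0,0,0]],
    [0,[-0.08,-0.25,-0.04],[0,0,0]],
  ],
)

```text
time: 4.17
tool_pos: [586.7, 113.5, 183.7]
tcp_rot: [-91.1, -0.4, 72.4]
ft_force: [-1.4, 2.1, 1.6]
finger_gap: 0.0
```

```bash
python3 -c "
from u import *
st()"
```

```text
4.17 press TCP [  9.1  18.9 183.7] F [-2.   1.6  1.6] rot [-91.1  -0.4  72.4]
```

>>> arm_command(
  commands=[
    [0,[-0.2,-0.18,-0.15],[0,0,0]],
    [0,[-0.12,-0.2,-0.06],[0,0,0]],
    [0,[-0.1,-0.15,-0.04],[0,0,0]],
  ],
)

```text
time: 4.42
tool_pos: [578.5, 94.3, 181.1]
tcp_rot: [-91.7, -0.7, 72.3]
ft_force: [2.2, 2.2, 1.2]
finger_gap: -0.2
```

Run:
```python
from u import *
st();a=snapshot("wrist");b=snapshot("side");st()
B=cv2.resize(b[140:220,250:350],None,fx=2.4,fy=2.4,interpolation=3)
o=np.zeros((420,800,3),np.uint8);o[:,:560]=a;o[:192,560:]=B
cv2.imwrite("pics/w4.png",o)
D=cam("side");print([((proj(D,grip(V,V[2],s,h,172))-[250,140])*2.4+[560,0]).round(1)[0] for s,h in((.15,0),(.2,0),(.24,0),(.2,.05))])
```

```text
4.42 press TCP [  7.2  -1.9 181.1] F [1.4 2.8 1.2] rot [-91.7  -0.7  72.3]
4.52 press TCP [  6.4  -2.2 180.4] F [ 0.8  1.7 -0.4] rot [-91.6  -0.6  72.3]
[array([669.3,  94.1]), array([668.1, 100.2]), array([667.1, 105.4]), array([676.4, 101.2])]
```

View pics/w4.png

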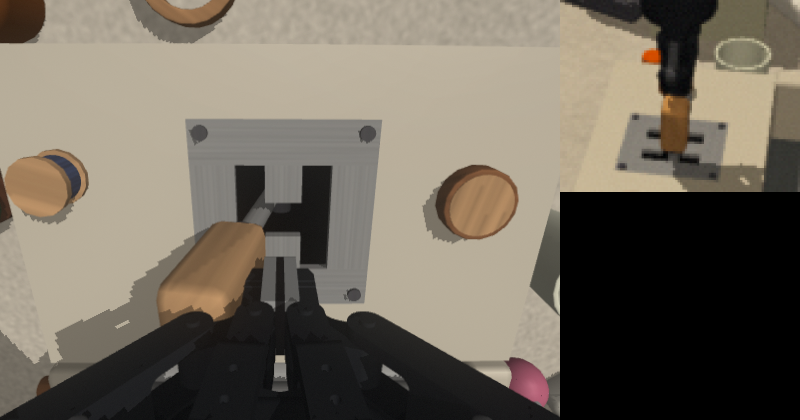

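The stem now stands in the right leg, entering the plate at about (251,213), and the side view's grip top at (675,100) fits select ≈ 0.2, shift ≈ 0.03. Next I'll go around the left side to the back face, at the same height.

>>> arm_command(
  commands=[
    [0,[0.17,0.55,0],[0,0,0]],
    [0,[-0.4,0.2,0],[0,0,0]],
    [0,[-0.8,0.26,0],[0,0,0]],
    [0,[-0.6,0.1,0],[0,0,0]],
    [0,[0,0,0],[0,0,0]],
  ],
)

```text
time: 4.93
tool_pos: [524.9, 126.0, 175.1]
tcp_rot: [-91.1, -0.3, 72.0]
ft_force: [-0.7, -0.2, 0.3]
finger_gap: 0.2
```

```bash
python3 -c "
from u import *
st()"
```

```text
4.93 press TCP [-53.5  11.9 175.1] F [-0.6 -0.4  0.3] rot [-91.1  -0.3  72. ]
```

Now right by 43 mm to stand behind the grip.

>>> arm_command(
  commands=[
    [0,[-0.2,-0.66,0],[0,0,0]],
    [0,[-0.22,-0.66,0],[0,0,0]],
    [0,[0,0,0],[0,0,0]],
  ],
)

```text
time: 5.18
tool_pos: [510.0, 86.2, 172.6]
tcp_rot: [-90.8, -0.2, 72.3]
ft_force: [0.4, -0.0, -0.1]
finger_gap: 0.0
```

```bash
python3 -c "
from u import *
st()"
```

```text
5.18 press TCP [-55.6 -30.6 172.6] F [ 0.3  0.1 -0.1] rot [-90.8  -0.2  72.3]
```

>>> arm_command(
  commands=[
    [0,[0.25,-0.08,0.05],[0,0,0]],
    [0,[0.25,-0.08,0],[0,0,0]],
    [0,[0.25,-0.08,0],[0,0,0]],
    [0,[0.25,-0.08,0],[0,0,0]],
    [0,[0.25,-0.08,0],[0,0,0]],
  ],
)

```text
time: 5.6
tool_pos: [550.8, 73.7, 172.8]
tcp_rot: [-90.7, -0.1, 72.2]
ft_force: [-2.6, 0.4, 2.0]
finger_gap: -0.1
```

```bash
python3 -c "
from u import *
st()"
```

```text
5.6 press TCP [-12.9 -30.  172.8] F [-2.6 -0.4  2. ] rot [-90.7  -0.1  72.2]
```

Contact at about 2.6 N, lever moving. Continue.

>>> arm_command(
  commands=[
    [0,[0.22,-0.07,0],[0,0,0]],
    [0,[0.2,-0.06,0],[0,0,0]],
    [0,[0.16,-0.05,0],[0,0,0]],
  ],
)

```text
time: 5.85
tool_pos: [570.6, 67.8, 171.8]
tcp_rot: [-90.5, -0.1, 72.2]
ft_force: [-2.8, -0.0, -0.7]
finger_gap: -0.1
```

```bash
python3 -c "
from u import *
st()"
```

```text
5.85 press TCP [  7.7 -29.5 171.8] F [-2.7 -0.9 -0.7] rot [-90.5  -0.1  72.2]
```

>>> arm_command(
  commands=[
    [0,[0.1,-0.03,0],[0,0,0]],
    [0,[0.06,-0.02,0],[0,0,0]],
  ],
)

```text
time: 6.02
tool_pos: [575.5, 66.3, 170.8]
tcp_rot: [-90.4, -0.0, 72.2]
ft_force: [-10.6, 1.8, 7.9]
finger_gap: -0.3
```

Run:
```python
from u import *
st();a=snapshot("wrist");b=snapshot("side");st()
B=cv2.resize(b[140:220,250:350],None,fx=2.4,fy=2.4,interpolation=3)
o=np.zeros((420,800,3),np.uint8);o[:,:560]=a;o[:192,560:]=B
cv2.imwrite("pics/w5.png",o)
D=cam("side");print([((proj(D,grip(V,V[2],.215,h,172))-[250,140])*2.4+[560,0]).round(1)[0] for h in(.2,.24,.28)])
```

```text
6.02 press TCP [ 12.8 -29.5 170.8] F [-10.6  -1.5   7.9] rot [-90.4  -0.   72.2]
6.12 press TCP [ 12.6 -29.5 170.9] F [-5.5 -1.1  1.4] rot [-90.3  -0.   72.2]
[array([700.9, 107.6]), array([707.4, 109.1]), array([713.9, 110.9])]
```

View pics/w5.png

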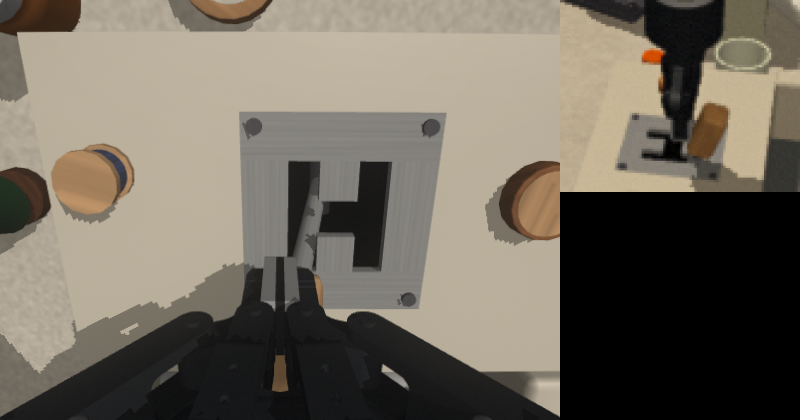

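The force rose to 10 N at the end of the slot, and the side view's grip top at about (714,108) matches shift 0.28. The lever is home, so I'll back straight off and then rise.

>>> arm_command(
  commands=[
    [0,[-0.3,0.1,0],[0,0,0]],
    [0,[-0.6,0.2,0],[0,0,0]],
    [0,[-0.6,0.2,0],[0,0,0]],
    [0,[-0.3,0.1,0.6],[0,0,0]],
    [0,[0,0,0.9],[0,0,0]],
  ],
)

```text
time: 6.53
tool_pos: [515.4, 85.3, 210.4]
tcp_rot: [-89.9, 0.1, 72.2]
ft_force: [-0.4, -0.0, 0.7]
finger_gap: -0.1
```

>>> arm_command(
  commands=[
    [0,[0,0,0.9],[0,0,0]],
    [0,[0,0,0.6],[0,0,0]],
    [0,[0,0,0],[0,0,0]],
    [0,[0,0,0],[0,0,0]],
    [0,[0,0,0],[0,0,0]],
  ],
)

```text
time: 6.95
tool_pos: [515.4, 87.2, 263.5]
tcp_rot: [-90.6, -0.2, 72.3]
ft_force: [0.6, -0.1, 0.1]
finger_gap: -0.2
```

Run:
```python
from u import *
st();a=snapshot("wrist");b=snapshot("side");st()
B=cv2.resize(b[140:220,250:350],None,fx=2.4,fy=2.4,interpolation=3)
o=np.zeros((420,800,3),np.uint8);o[:,:560]=a;o[:192,560:]=B
cv2.imwrite("pics/w6.png",o)
W=cam("wrist");print([proj(W,grip(V,V[2],.215,h,172)).round(0)[0] for h in(.2,.24,.28)],[proj(W,rotz(V[2])@[x,y,0]+[V[0],V[1],115]).round()[0] for x,y in((48.7,43.3),(-48.7,43.3),(48.7,-43.3))])
```

```text
6.95 press TCP [-50.8 -27.9 263.5] F [0.6 0.1 0.1] rot [-90.6  -0.2  72.3]
7.05 press TCP [-51.3 -28.2 262.3] F [ 0.5  0.2 -0.5] rot [-90.5  -0.1  72.3]
[array([267., 354.]), array([268., 360.]), array([269., 367.])] [array([362., 303.]), array([371., 196.]), array([262., 303.])]
```

View pics/w6.png

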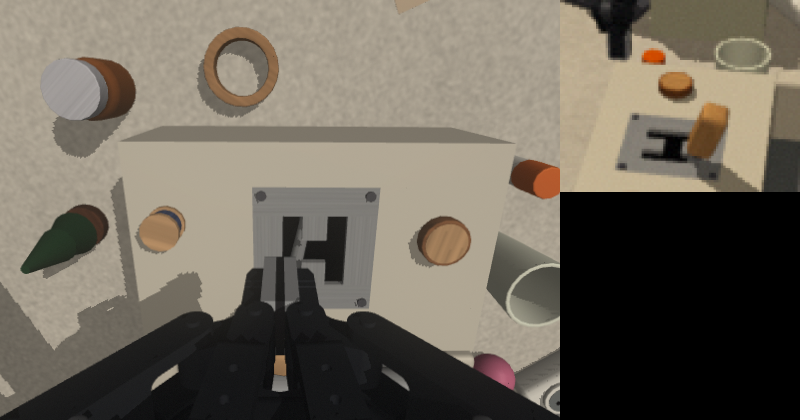

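The side view shows the grip free at about (714,108), with predicted positions of 713.9 for shift 0.28 and 707.4 for 0.24. The lever has stayed home, and the bystanders are in place. The arm is clear, so I'm handing in.

```bash
python3 -c "
from bench import hand_in
print(hand_in())"
```

```text
the job is handed in; nothing more can be done
None
```

The lever is at the forward end of the right-hand slot, the third setting, and the job was handed in after about 7 s of robot time. I pushed it with shut fingers in three single-sided pushes: back to the crossbar, across to the right, then forward.

- **Forces:** they stayed around 2–5 N on the sideways and forward pushes. They rose to about 13 N in total (10.6 N of it along the slot) when the lever met the end of the slot.
- **Final position:** after the arm backed off and rose clear, the side camera put the grip top at about (714,108). That fits a forward lean of about 0.28 rad and a lean to the right of about 0.21 rad.
- **Bystanders:** in the last pictures all seven stood undisturbed as far as I could see, though I did not re-measure them. The wrist force read about zero.
- **Disagreement:** wrist-camera predictions were off by up to about 10 pixels, partly because the arm was still settling. I relied on the side camera for the lever's lean.

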